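# Roll two sample vials onto the line of the light box

## Task

Roll both capped sample vials onto the black line of the white light box, so that each lies still, lengthwise along the line and centred over it. Roll each one with a fingertip pushing its top sideways: do not pick up, stand up or drag a vial, and keep both on the box. Leave the bottle, flask and jar standing beside the box where they are.

Things in the scene. Friction and masses are not known exactly. Their poses are not given: they have to be found in the camera images.
- lightbox: slim white light box (viewing panel) in an aluminium frame, fixed flat on the bench: 270 mm (its x) by 312 mm (its y) by 20 mm high. Origin at the centre of its underside on the bench; its level top is 20 mm above the bench, and 260 mm by 300 mm of it carries things
- line: matt black line painted across the top of the light box, 12 mm wide (its x) and 270 mm long (its y), flat. Origin at its centre, on the box's top; y runs along the line, x across it, pointing away from the robot
- blue_vial: amber glass vial, white paper band, blue cap, lying loose on the light box, 28 to 56 g, 80 mm long: glass 30 mm in diameter, 66 mm long, then a blue cap 24 mm in diameter, 14 mm long, at the +y end. Origin mid-length on its axis, 35 mm above the bench; the glass's middle is 7 mm from it towards -y. y runs along the vial; x and z turn as it rolls (z up at the start)
- red_vial: amber glass vial, white paper band, red cap, lying loose on the light box, 28 to 56 g, 80 mm long: glass 30 mm in diameter, 66 mm long, then a red cap 24 mm in diameter, 14 mm long, at the +y end. Origin mid-length on its axis, 35 mm above the bench; the glass's middle is 7 mm from it towards -y. y runs along the vial; x and z turn as it rolls (z up at the start)
- blue_vial_mid (a point): the blue vial's middle, on its axis, 40 mm from either end. A vial starts 35 to 80 mm from the line, within 3 degrees of parallel to it; one on the robot's side, the other beyond, which is which varies
- red_vial_mid (a point): the red vial's middle, on its axis, 40 mm from either end. A fingertip resting lightly on a vial's top and moved sideways rolls it by half the fingertip's travel; let go, it does not roll on. Pushed hard on its side a vial may jam and skid
- reagent: amber reagent bottle with a black cap, standing loose beside the box, 68 mm in diameter, 160 mm high; origin at the centre of its base. To be left alone
- flask: clear conical flask with a white stopper, standing loose beside the box, 74 mm across the base, 115 mm high; origin at the centre of its base. To be left alone
- weighing_jar: small clear jar with a white lid, standing loose beside the box, 40 mm in diameter, 50 mm high; origin at the centre of its base. To be left alone
Mind the look-alikes: they are no part of the job. Leave any purple or yellow look-alike of the red_vial alone.

How it is judged:
At the end, for the whole second after the job is handed in: both vials lie still on top of the light box with their middles within 7 mm of the line's centre line, wholly within the line's length (middle within 95 mm of its centre along it), and parallel to it within 0.2 rad (x of blue_vial_mid in the frame of line between -0.007 and 0.007 m and y of blue_vial_mid in the frame of line between -0.095 and 0.095 m and angle between the y axis of each of blue_vial, red_vial and the y axis of line, either way round below 0.2 rad and height (world z) of blue_vial_mid between 0.03 and 0.04 m and linear speed of each of blue_vial, red_vial below 0.01 m/s and angular speed of each of blue_vial, red_vial below 0.5 rad/s and x of red_vial_mid in the frame of line between -0.007 and 0.007 m and y of red_vial_mid in the frame of line between -0.095 and 0.095 m and height (world z) of red_vial_mid between 0.03 and 0.04 m); the robot touches nothing.
It fails at once if a vial is lifted, stood up or carried (its middle rises more than 10 mm) (height (world z) of any of blue_vial_mid, red_vial_mid above 0.045 m).
It fails at once if a vial is rolled off the light box (height (world z) of any of blue_vial_mid, red_vial_mid below 0.025 m).
It fails at once if a vial is dragged instead of rolled (22 to 45 mm from its start it is turned less than 0.6 rad; rolling turns it 1.5 to 3 rad) ((distance of blue_vial_mid from where it was at the start of the episode between 0.022 and 0.045 m and angle between blue_vial's own z axis and vertical below 0.6 rad) or (distance of red_vial_mid from where it was at the start of the episode between 0.022 and 0.045 m and angle between red_vial's own z axis and vertical below 0.6 rad)).
It fails at once if the bottle, flask or jar is moved more than 20 mm (distance of any of reagent, flask, weighing_jar from where it was at the start of the episode above 0.02 m).
It also fails if it takes over 64 s, if anything falls off the work surface, if the arm or the gripper's body presses on something with over 40 N, if the wrist force passes 120 N, or if a joint passes its speed limit or range.

## Robot

A 6-joint arm with a two-finger parallel gripper is mounted at the origin on the work surface. World frame = base frame: x ahead of the robot, y to its left, z up, the work surface at z = 0. Lengths are in m, angles in rad, forces in N, time in s.
With the tool pointing down it reaches from about 0.35 to 0.85 m from the base axis. Payload 8.1 kg.
Tool frame: the origin (TCP) lies on the centre line of the jaws, within the pads' length; the fingertips stand env.tips_ahead ahead of it and the grasp point (between the pads) lies 3 mm ahead of it (env.tips_ahead is the distance from the TCP to the fingertips, in m); z points along the fingers, y is the direction in which the jaws open and shut (so a half turn about z gives the same grasp; the last joint's range is limited). The gripper opens to 93 mm and grips with 3 to 60 N. Pads are 15 mm wide; open, the fingers measure 128 mm over their backs; the gripper's body (75 mm by 188 mm) begins 65 mm behind the grasp point.
Start: joints at [-1.219, 0.13, 1.488, -0, 1.523, -0.085], TCP at [0.254, -0.544, 0.241] pointing down, gripper open.
Joint ranges: [-2.96, 2.96], [-0.89, 2.26], [0.02, 2.5], [-1.34, 4.48], [0, 2.73], [-2.66, 2.66]. Speed limits (rad/s): [2.39, 2.39, 2.79, 3.14, 3.14, 3.14].

## Interface

Orientations are given as a unit quaternion [x, y, z, w].
In Python, from bench import env gives the robot as it stands.
- The arm moves only by the tool send_rows, never from a script. Its argument "steps" is a list of rows, each a list of 7 numbers: the turn, a rotation vector about the tool's x, y, z in degrees, then the shift along the tool's x, y, z in units of 25 mm (1.0 is 25 mm), then the finger opening in mm, from 0 to 93. A call has 1 to 5 rows; each row shifts and turns the commanded pose from where the row before left it, along the tool's axes as they then stand; what a row does not reach is not made up. A row lasts 1/12 s, in which the tool goes at most 41.7 mm and 7.16 degrees, less where a joint would pass 70% of its speed; a pose out of reach is approached as far as the arm can. A call is refused whole if a number of a shift passes 1 or a number of a turn 7.16, either way. A call with a gripper value outside its range is refused whole. The fingers move at their own pace and stop on an object; "grip_force" is the grip in N (left out, the last holds). Time passes only in rows, so rows that do not move let the fingers close. It gives the time, the measured TCP pose, the force and the opening at its end, in the units of the state.
- env.get_state(): the state, without advancing time (a new reading comes with each control period).
- env.get_image(name): name is "scene" or "top"; returns a dict with "image" (420x560x3 uint8, blue, green, red), "depth" (420x560 float32, m along the optical axis (not along the pixel's ray), 0 where there is no reading), "fov_y" (degrees; the focal length in pixels is half the picture's height over the tangent of half this angle, whatever the lens; pixels are square), "cx", "cy" (the principal point, pixels), "R" (3x3) and "t" (3): a world point X has camera coordinates R X + t. Camera axes: x right, y down, z forward; pixel columns grow to the right and rows downward; lengths in m; the calibration is good to about 2 mm. A picture is of the moment at which its call begins.
- env.hand_in(): hands the job in, once; it reports no verdict.
The state is a dict: "time": time; "q": joint angles; "dq": joint speeds; "effort": joint torques, N m; "ee_pos": TCP position; "orientation": TCP orientation; "contact_force": force on the tool from outside, world axes, zero at the start; "torque": the same for the moment, N m; "finger_gap": finger opening in m.
Only numpy, scipy, OpenCV 4.12 (cv2) and the standard library are available. Lean on these libraries where they do the work, as an engineer would, in place of code of your own. Each camera call takes 0.05 s, during which the arm holds its last target. There are 200 camera calls.

## Working session

There is one attempt and no reset: what is moved stays moved. The work goes in short steps, Python scripts to look and compute and a tool call to move; the robot and the scene stay as the last step left them, time stands still between calls to the robot, and variables do not carry over. Pictures are saved under pics/ and viewed, on a budget of 10 in all, crops included, one or two more only if the job needs it, and the job is handed in when it is done.

Besides the shell and the picture viewer there is one more tool, called after "Call:" as name([rows], argument=value, ...), one row to a line, values as JSON. send_rows: Moves the arm, as the interface text tells. Its arguments: {"type":"object","properties":{"steps":{"type":"array","items":{"type":"array","items":{"type":"number"}}},"grip_force":{"type":"number"}},"required":["steps"]}

```bash
ls; mkdir -p pics; python3 - <<'E'
from bench import env
import cv2,numpy as np
s=env.get_state(); print(s['time'],s['ee_pos'],s['orientation'],env.tips_ahead,s['finger_gap'],s['contact_force'])
for n in ['top','scene']:
    d=env.get_image(n); np.savez(f'pics/{n}0.npz',**d); cv2.imwrite(f'pics/{n}0.png',d['image'])
    print(n,d['fov_y'],d['cx'],d['cy'],np.round(d['R'],3).tolist(),d['t'], -d['R'].T@d['t'])
a=[cv2.imread(f'pics/{n}0.png') for n in('top','scene')]
E
```

```text
pics
0.0 [ 0.25364612 -0.54317239  0.23958729] [ 9.76248811e-01  2.16650490e-01 -1.27474582e-04 -8.98694450e-04] 0.022 0.09251966403548817 [ 1.56639921  1.04173638 -0.44093918]
top 47.03371573081149 278.3232176519787 206.70887313238174 [[-0.014, -1.0, -0.015], [-0.998, 0.015, -0.058], [0.058, 0.014, -0.998]] [0.02255353 0.53573719 1.16543201] [ 0.46701048 -0.00232384  1.19484332]
scene 48.667102798147674 280.9838520588749 210.83415499622203 [[0.548, 0.837, -0.012], [0.585, -0.393, -0.709], [-0.598, 0.381, -0.705]] [-0.31550015 -0.25497652  1.23757642] [ 1.06207622 -0.30835079  0.68779551]
```

View pics/top0.png

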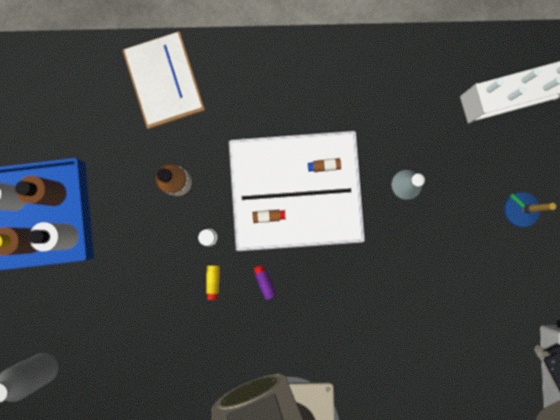

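View pics/scene0.png

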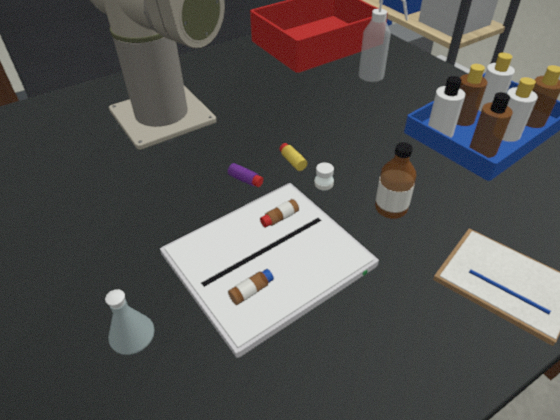

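The top view shows the red-capped vial at (269,216), on the robot's side of the line, and the blue-capped one at (324,165), beyond it. The line runs from (242,198) to (351,190). The look-alikes are yellow at (212,282) and purple at (263,282). Both lie off the box, and they are not amber glass with a white band. The bottle is at (173,180), the flask at (407,184) and the jar at (208,237).

```bash
cat > h.py <<'E'
import numpy as np,cv2
def ray(d,uv,z):
    f=210/np.tan(np.radians(d['fov_y']/2)); R,t=d['R'],d['t']
    uv=np.atleast_2d(uv).astype(float)
    v=np.c_[(uv[:,0]-d['cx'])/f,(uv[:,1]-d['cy'])/f,np.ones(len(uv))]@R
    c=-R.T@t
    return c+v*((z-c[2])/v[:,2])[:,None]
def measure(d,name):
    im=d['image']; hsv=cv2.cvtColor(im,cv2.COLOR_BGR2HSV)
    H,S,V=[hsv[...,i].astype(int) for i in range(3)]
    white=((V>150)&(S<60)).astype(np.uint8)
    # box = white blob nearest the expected pixel
    n,l,st,ce=cv2.connectedComponentsWithStats(white)
    seed={'top':(296,190),'scene':(268,262)}[name]
    k=1+np.argmin([np.hypot(*(ce[i]-seed))+(st[i,4]<4000)*1e6 for i in range(1,n)])
    cs,_=cv2.findContours((l==k).astype(np.uint8),0,2); hull=cv2.convexHull(max(cs,key=cv2.contourArea))
    box=cv2.erode(cv2.fillConvexPoly(np.zeros_like(white),hull,1),np.ones((9,9)))
    out={}
    q=cv2.approxPolyDP(hull,10,True).reshape(-1,2); out['boxcorners']=ray(d,q,.02)
    line=(box>0)&(V<70)&(S<120); n,l,st,ce=cv2.connectedComponentsWithStats(line.astype(np.uint8))
    k=1+np.argmax(st[1:,4]); p=np.argwhere(l==k)[:,::-1]; w=ray(d,p,.02)[:,:2]
    out['line']=fit(w)
    col=(box>0)&(S>70)&(V>40)
    blue=col&(H>100)&(H<135); red=col&((H>172)|(H<4))&(S>150); amb=col&(H>=4)&(H<25)
    n,l,st,ce=cv2.connectedComponentsWithStats(cv2.morphologyEx(col.astype(np.uint8),cv2.MORPH_CLOSE,np.ones((13,13))))
    for i in range(1,n):
        if st[i,4]<150: continue
        m=(l==i); nm='blue' if (blue&m).sum()>(red&m).sum() else 'red'
        w=ray(d,np.argwhere(m)[:,::-1],.035)[:,:2]
        out[nm]=fit(w); cap=(blue if nm=='blue' else red)&m
        out[nm]['cap']=ray(d,np.argwhere(cap)[:,::-1].mean(0),.035)[0,:2]
    return out
def fit(w):
    c=w.mean(0); u=np.linalg.svd(w-c,full_matrices=False)[2][0]; u*=np.sign(u[1]); nrm=np.array([u[1],-u[0]])
    a=(w-c)@u; b=(w-c)@nrm; lo,hi=np.percentile(a,[.5,99.5]); bl,bh=np.percentile(b,[1,99])
    return dict(mid=c+u*(lo+hi)/2+nrm*(bl+bh)/2,ang=np.arctan2(-u[0],u[1]),L=hi-lo,W=bh-bl,u=u,n=nrm)
def report(o):
    L=o['line']; print('corners',np.round(o.get('boxcorners',0),3).tolist())
    for k in('line','blue','red'):
        if k in o:
            v=o[k]; r=v['mid']-L['mid']; print(k,'mid',np.round(v['mid'],4),'yaw',round(v['ang'],3),'LxW',np.round([v['L'],v['W']],3),'cap',np.round(v.get('cap',0),3),'in line x,y mm',np.round([1e3*r@L['n'],1e3*r@L['u']],1))
E
python3 - <<'E'
from h import *
for n in('top','scene'):
    d=dict(np.load(f'pics/{n}0.npz')); print(n); report(measure(d,n))
d=dict(np.load('pics/top0.npz'))
for nm,p in dict(boxtop=(290,220),jar=(208,237),reag=(173,178),flask=(405,185),red=(266,216),blue=(332,164)).items():
    z=d['depth'][p[1],p[0]]; f=210/np.tan(np.radians(d['fov_y']/2)); X=d['R'].T@(np.array([(p[0]-d['cx'])/f,(p[1]-d['cy'])/f,1])*z-d['t']); print(nm,np.round(X,3))
cv2.imwrite('pics/crop0.png',cv2.resize(d['image'][120:310,150:430],None,fx=2.8,fy=2.8,interpolation=cv2.INTER_CUBIC))
E
```

```text
top
corners [[0.714, -0.176, 0.02], [0.449, -0.187, 0.02], [0.434, 0.119, 0.02], [0.702, 0.129, 0.02]]
line mid [ 0.5667 -0.029 ] yaw 0.057 LxW [0.259 0.005] cap 0 in line x,y mm [0. 0.]
blue mid [ 0.6342 -0.0973] yaw 0.082 LxW [0.078 0.023] cap [ 0.631 -0.065] in line x,y mm [ 63.5 -72. ]
red mid [0.5139 0.0375] yaw 0.062 LxW [0.077 0.024] cap [0.516 0.005] in line x,y mm [-48.9  69.4]
scene
corners [[0.435, 0.116, 0.02], [0.703, 0.128, 0.02], [0.718, -0.178, 0.02], [0.451, -0.192, 0.02]]
line mid [ 0.5645 -0.0304] yaw 0.056 LxW [0.262 0.007] cap 0 in line x,y mm [0. 0.]
blue mid [ 0.6286 -0.075 ] yaw 0.24 LxW [0.043 0.03 ] cap [ 0.628 -0.061] in line x,y mm [ 61.5 -48.1]
red mid [ 0.6347 -0.1277] yaw 1.264 LxW [0.033 0.022] cap [nan nan] in line x,y mm [  64.6 -101. ]
boxtop [ 0.503 -0.013  0.02 ]
jar [0.465 0.183 0.046]
reag [0.597 0.247 0.13 ]
flask [ 0.58  -0.284  0.061]
red [0.512 0.044 0.049]
blue [ 0.634 -0.115  0.051]h.py:31: RuntimeWarning: Mean of empty slice.
  out[nm]['cap']=ray(d,np.argwhere(cap)[:,::-1].mean(0),.035)[0,:2]
  ret = um.true_divide(
```

View pics/crop0.png

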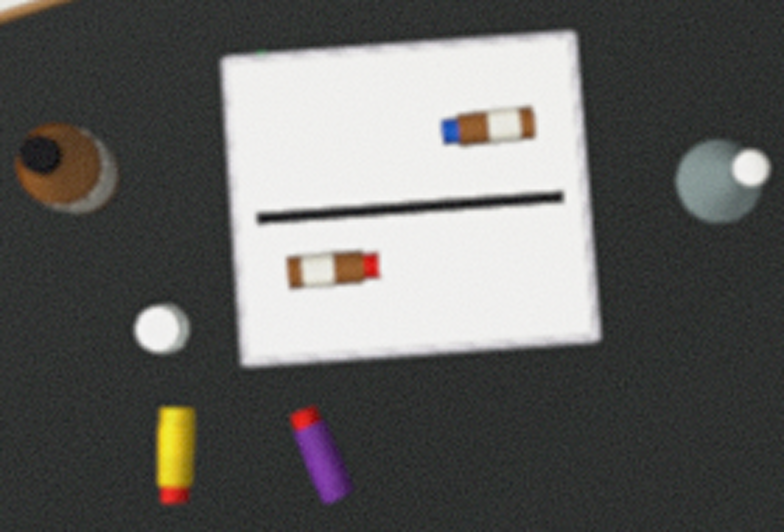

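The enlarged crop confirms the targets: the two amber, white-banded vials on the box are at crop (488,127) for blue and (333,268) for red. The yellow and purple tubes lie off the box and stay put. Next I close the fingers and turn the tool so that its x runs along the line and its y across it.

Call:
send_rows([
  [0, 0, -6.83, 0, 0, 0, 0],
  [0, 0, -6.83, 0, 0, 0, 0],
  [0, 0, -6.83, 0, 0, 0, 0],
  [0, 0, -6.83, 0, 0, 0, 0],
  [0, 0, -6.83, 0, 0, 0, 0],
], grip_force=10)

```text
time: 0.52
ee_pos: [0.2538, -0.5434, 0.24]
orientation: [0.868, 0.496, 0.0, -0.001]
contact_force: [-0.3, 0.4, -0.1]
finger_gap: 0.0641
```

Call:
send_rows([
  [0, 0, -6.83, 0, 0, 0, 0],
  [0, 0, -6.83, 0, 0, 0, 0],
  [0, 0, -6.83, 0, 0, 0, 0],
  [0, 0, -6.83, 0, 0, 0, 0],
  [0, 0, -6.83, 0, 0, 0, 0],
])

```text
time: 0.93
ee_pos: [0.2537, -0.5434, 0.24]
orientation: [0.684, 0.729, 0.0, -0.0]
contact_force: [0.1, -0.2, 0.6]
finger_gap: 0.0306
```

Call:
send_rows([
  [0, 0, 0, 0, 0, 0, 0],
  [0, 0, 0, 0, 0, 0, 0],
])

```text
time: 1.1
ee_pos: [0.2538, -0.5434, 0.2402]
orientation: [0.688, 0.726, 0.0, -0.0]
contact_force: [-0.3, 0.0, 1.3]
finger_gap: 0.0177
```

Call:
send_rows([
  [0, 0, 0, 1, 0.49, 0, 0],
  [0, 0, 0, 1, 0.49, 0, 0],
  [0, 0, 0, 1, 0.49, 0, 0],
  [0, 0, 0, 1, 0.49, 0, 0],
  [0, 0, 0, 1, 0.49, 0, 0],
])

```text
time: 1.52
ee_pos: [0.308, -0.4141, 0.2404]
orientation: [0.688, 0.726, 0.0, -0.0]
contact_force: [0.3, 0.5, 0.2]
finger_gap: 0.0008
```

Call:
send_rows([
  [0, 0, 0, 1, 0.49, 0, 0],
  [0, 0, 0, 1, 0.49, 0, 0],
  [0, 0, 0, 1, 0.49, 0, 0],
  [0, 0, 0, 1, 0.49, 0, 0],
  [0, 0, 0, 1, 0.49, 0, 0],
])

```text
time: 1.93
ee_pos: [0.3619, -0.2856, 0.2406]
orientation: [0.688, 0.726, 0.0, 0.0]
contact_force: [0.3, 0.3, 0.5]
finger_gap: 0.0004
```

Call:
send_rows([
  [0, 0, 0, 1, 0.49, 0, 0],
  [0, 0, 0, 1, 0.49, 0, 0],
  [0, 0, 0, 1, 0.49, 0, 0],
  [0, 0, 0, 1, 0.49, 0, 0],
  [0, 0, 0, 1, 0.49, 0, 0],
])

```text
time: 2.35
ee_pos: [0.4158, -0.1573, 0.2406]
orientation: [0.688, 0.726, 0.0, 0.0]
contact_force: [0.4, -0.3, 0.3]
finger_gap: 0.0003
```

Call:
send_rows([
  [0, 0, 0, 1, 0.49, 0, 0],
  [0, 0, 0, 1, 0.49, 0, 0],
  [0, 0, 0, 1, 0.49, 0, 0],
  [0, 0, 0, 1, 0.49, 0, 0],
  [0, 0, 0, 1, 0.49, 0, 0],
])

```text
time: 2.77
ee_pos: [0.4697, -0.0289, 0.2406]
orientation: [0.688, 0.726, 0.0, 0.0]
contact_force: [0.3, -0.7, -0.2]
finger_gap: 0.0007
```

Call:
send_rows([
  [0, 0, 0, 1, 0.49, 0, 0],
  [0, 0, 0, 1, 0.49, 0, 0],
  [0, 0, 0, 0.9, 0.49, 0, 0],
  [0, 0, 0, 0, 0, 1, 0],
  [0, 0, 0, 0, 0, 1, 0],
])

```text
time: 3.18
ee_pos: [0.5036, 0.0458, 0.1917]
orientation: [0.687, 0.727, 0.001, 0.001]
contact_force: [-1.0, -0.7, 0.2]
finger_gap: 0.0006
```

Call:
send_rows([
  [0, 0, 0, 0, 0, 1, 0],
  [0, 0, 0, 0, 0, 1, 0],
  [0, 0, 0, 0, 0, 1, 0],
  [0, 0, 0, 0, 0, 0, 0],
  [0, 0, 0, 0, 0, 0, 0],
])

```text
time: 3.6
ee_pos: [0.5005, 0.0442, 0.1145]
orientation: [0.687, 0.726, -0.001, -0.001]
contact_force: [0.3, 0.9, 0.6]
finger_gap: 0.0003
```

Call:
send_rows([
  [0, 0, 0, 0, 0.1, 0.5, 0],
  [0, 0, 0, 0, 0, 0.5, 0],
  [0, 0, 0, 0, 0, 0.4, 0],
  [0, 0, 0, 0, 0, 0.1, 0],
  [0, 0, 0, 0, 0, 0, 0],
])

```text
time: 4.02
ee_pos: [0.5035, 0.0444, 0.0769]
orientation: [0.686, 0.727, -0.001, -0.001]
contact_force: [-0.9, 0.4, 0.8]
finger_gap: 0.0006
```

```bash
python3 - <<'E'
from bench import env
import cv2,numpy as np
s=env.get_state(); print(s['time'],s['ee_pos'],s['contact_force'])
d=env.get_image('scene'); cv2.imwrite('pics/s1.png',cv2.resize(d['image'][100:340,140:400],None,fx=3,fy=2.5*1.2-.6+0.6 if 0 else 2.5,interpolation=cv2.INTER_CUBIC))
E
```

```text
4.0167 [0.50351678 0.04436154 0.07693972] [-0.94686649  0.4305124   0.84263012]
```

View pics/s1.png

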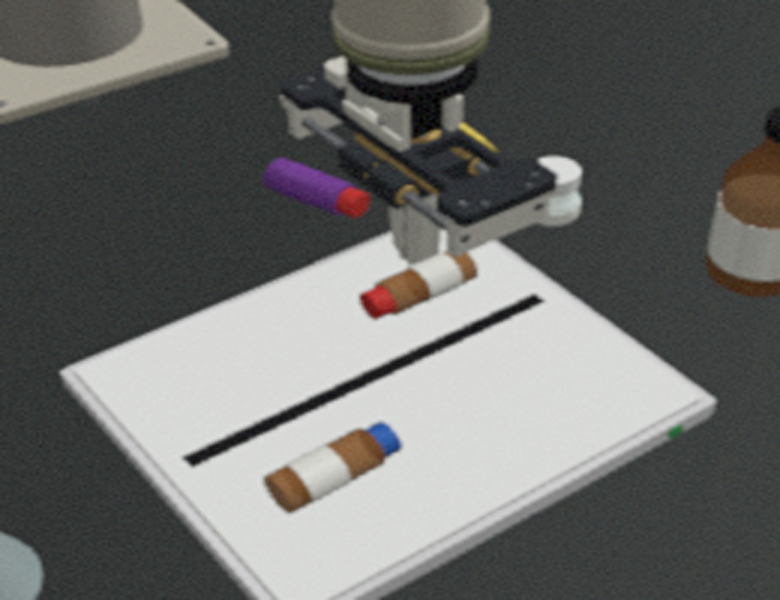

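The scene crop shows the closed fingertips at crop (425,250), just above and behind the red vial's band, with the gripper's body clear of everything. Now I feel for the vial's top.

Call:
send_rows([
  [0, 0, 0, 0, 0, 0.08, 0],
  [0, 0, 0, 0, 0, 0.04, 0],
  [0, 0, 0, 0, 0, 0.04, 0],
  [0, 0, 0, 0, 0, 0, 0],
])

```text
time: 4.4
ee_pos: [0.5045, 0.0444, 0.0742]
orientation: [0.686, 0.727, 0.0, 0.0]
contact_force: [-0.5, -0.4, -0.3]
finger_gap: 0.0005
```

Call:
send_rows([
  [0, 0, 0, 0, 0, 0.03, 0],
  [0, 0, 0, 0, 0, 0, 0],
])

```text
time: 4.57
ee_pos: [0.5044, 0.0444, 0.0734]
orientation: [0.686, 0.727, 0.0, 0.0]
contact_force: [0.9, -0.1, 0.7]
finger_gap: 0.0007
```

Call:
send_rows([
  [0, 0, 0, 0, 0, 0.02, 0],
  [0, 0, 0, 0, 0, 0, 0],
])

```text
time: 4.73
ee_pos: [0.5044, 0.0444, 0.0729]
orientation: [0.686, 0.727, 0.0, 0.0]
contact_force: [-0.5, -0.4, -0.0]
finger_gap: 0.0003
```

Call:
send_rows([
  [0, 0, 0, 0, 0, 0.02, 0],
  [0, 0, 0, 0, 0, 0, 0],
])

```text
time: 4.9
ee_pos: [0.5043, 0.0444, 0.0723]
orientation: [0.686, 0.727, -0.0, -0.0]
contact_force: [0.4, -0.9, 0.8]
finger_gap: 0.0003
```

Call:
send_rows([
  [0, 0, 0, 0, 0, 0.02, 0],
  [0, 0, 0, 0, 0, 0, 0],
])

```text
time: 5.07
ee_pos: [0.5044, 0.0444, 0.0719]
orientation: [0.686, 0.727, 0.0, -0.0]
contact_force: [-0.4, -0.3, 1.1]
finger_gap: 0.0003
```

Call:
send_rows([
  [0, 0, 0, 0, 0, 0.01, 0],
  [0, 0, 0, 0, 0, 0, 0],
])

```text
time: 5.23
ee_pos: [0.5045, 0.0444, 0.0718]
orientation: [0.686, 0.727, 0.0, 0.0]
contact_force: [-0.2, -0.2, 0.3]
finger_gap: 0.0009
```

Call:
send_rows([
  [0, 0, 0, 0, 0, 0.01, 0],
  [0, 0, 0, 0, 0, 0, 0],
])

```text
time: 5.4
ee_pos: [0.5047, 0.0444, 0.0717]
orientation: [0.686, 0.727, 0.0, 0.0]
contact_force: [0.3, 0.4, 3.7]
finger_gap: 0.0005
```

Call:
send_rows([
  [0, 0, 0, 0, 0, 0.01, 0],
  [0, 0, 0, 0, 0, 0, 0],
])

```text
time: 5.57
ee_pos: [0.5049, 0.0444, 0.0717]
orientation: [0.686, 0.727, 0.0, 0.0]
contact_force: [-0.4, 1.0, 4.7]
finger_gap: 0.0006
```

Call:
send_rows([
  [0, 0, 0, 0, 0, 0.01, 0],
  [0, 0, 0, 0, 0, 0, 0],
])

```text
time: 5.73
ee_pos: [0.5051, 0.0444, 0.0717]
orientation: [0.686, 0.727, 0.0, 0.001]
contact_force: [-1.3, -0.3, 6.1]
finger_gap: 0.0008
```

Contact at about 5 N. I start with a short trial stroke, then measure how far the vial rolled.

Call:
send_rows([
  [0, 0, 0, 0, 0.06, 0, 0],
  [0, 0, 0, 0, 0.12, 0, 0],
  [0, 0, 0, 0, 0.14, 0, 0],
  [0, 0, 0, 0, 0.14, 0, 0],
  [0, 0, 0, 0, 0.14, 0, 0],
])

```text
time: 6.15
ee_pos: [0.5206, 0.0455, 0.0721]
orientation: [0.686, 0.727, 0.001, 0.001]
contact_force: [-0.3, 1.6, 8.2]
finger_gap: 0.0001
```

```bash
python3 - <<'E'
from bench import env
from h import *
s=env.get_state(); print(s['time'],s['ee_pos'],s['contact_force'])
d=env.get_image('scene'); cv2.imwrite('pics/s2.png',cv2.resize(d['image'][170:290,180:360],None,fx=4,fy=4,interpolation=cv2.INTER_CUBIC))
E
```

```text
6.15 [0.52064681 0.04545589 0.07209695] [-0.27414954  1.58284404  8.15492475]
```

View pics/s2.png

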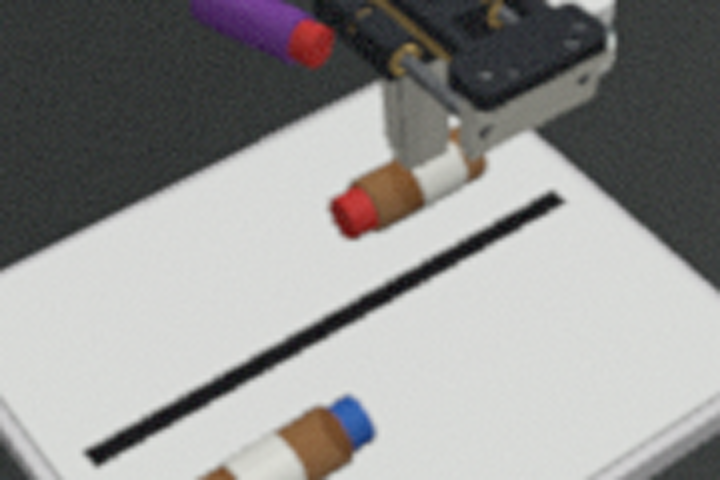

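The red vial has moved with the tip, with its cap now at crop (355,212), and it is still parallel to the line. I continue the stroke, lift clear, and measure.

Call:
send_rows([
  [0, 0, 0, 0, 0.16, 0, 0],
  [0, 0, 0, 0, 0.16, 0, 0],
  [0, 0, 0, 0, 0.16, 0, 0],
  [0, 0, 0, 0, 0.16, 0, 0],
  [0, 0, 0, 0, 0.16, 0, 0],
])

```text
time: 6.62
ee_pos: [0.5401, 0.0467, 0.0714]
orientation: [0.686, 0.727, 0.001, 0.0]
contact_force: [0.3, 1.9, 2.0]
finger_gap: 0.0003
```

Call:
send_rows([
  [0, 0, 0, 0, 0.08, 0, 0],
  [0, 0, 0, 0, 0.0, 0, 0],
  [0, 0, 0, 0, 0, -0.05, 0],
  [0, 0, 0, 0, 0, -0.15, 0],
  [0, 0, 0, 0, 0, -0.6, 0],
])

```text
time: 7.03
ee_pos: [0.5386, 0.0463, 0.0881]
orientation: [0.686, 0.727, -0.002, -0.002]
contact_force: [0.8, -0.2, -0.6]
finger_gap: 0.0011
```

Call:
send_rows([
  [0, 0, 0, 0, -0.5, -1, 0],
  [0, 0, 0, 0, -1, -1, 0],
  [0, 0, 0, 0, -1, -1, 0],
  [0, 0, 0, 0, -1, 0, 0],
  [0, 0, 0, 0, -1, 0, 0],
])

```text
time: 7.45
ee_pos: [0.4288, 0.0397, 0.1676]
orientation: [0.686, 0.727, 0.001, 0.001]
contact_force: [0.5, -0.1, -0.6]
finger_gap: 0.0003
```

```bash
python3 - <<'E'
from bench import env
from h import *
s=env.get_state(); print(s['time'],s['ee_pos'],s['contact_force'])
d=env.get_image('top'); cv2.imwrite('pics/t2.png',cv2.resize(d['image'][110:290,200:400],None,fx=3,fy=3,interpolation=cv2.INTER_CUBIC)); np.savez('pics/t2.npz',**d)
try: report(measure(d,'top'))
except Exception as e: print(e)
E
```

```text
7.45 [0.42875181 0.03969436 0.16758781] [ 0.45250424 -0.07273704 -0.57660439]
corners [[0.719, -0.171, 0.02], [0.452, -0.189, 0.02], [0.03, -0.004, 0.02], [0.082, 0.105, 0.02], [0.7, 0.134, 0.02]]
line mid [0.2162 0.0511] yaw 1.562 LxW [0.199 0.106] cap 0 in line x,y mm [0. 0.]
blue mid [ 0.6343 -0.0973] yaw 0.081 LxW [0.078 0.023] cap [ 0.631 -0.065] in line x,y mm [-144.7 -419.4]
```

View pics/t2.png

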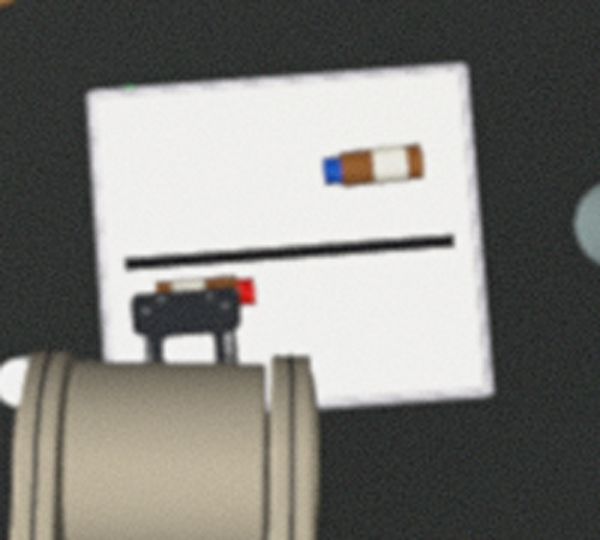

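The top crop shows the red vial partly hidden by the gripper, with its cap at crop (247,292), about halfway to the line. The blue vial has not been touched. I'll track the cap and its offset from the line fixed in the first image.

```bash
cat >> h.py <<'E'
L0=None
def caps(d,name):
    """cap centres in the frame of the line of the first picture of that view, mm"""
    d0=dict(np.load(f'pics/{name}0.npz')); L=measure(d0,name)['line']
    c=ray(d0,[[0,0]],.02)
    poly={'top':[(231,142),(355,133),(362,239),(237,248)],'scene':[(168,256),(290,192),(370,262),(240,332)]}[name]
    box=cv2.fillConvexPoly(np.zeros(d['image'].shape[:2],np.uint8),np.array(poly),1)
    hsv=cv2.cvtColor(d['image'],cv2.COLOR_BGR2HSV); H,S,V=[hsv[...,i].astype(int) for i in range(3)]
    for nm,m in dict(blue=(H>100)&(H<135)&(S>120),red=((H>172)|(H<4))&(S>170)).items():
        p=np.argwhere(m&(box>0)&(V>60))[:,::-1]
        if len(p)<8: print(name,nm,'hidden'); continue
        r=ray(d,np.median(p,0),.035)[0,:2]-L['mid']; q=ray(d,p.mean(0),.035)[0,:2]-L['mid']
        print(name,nm,'cap n',len(p),'line x,y mm',np.round([1e3*q@L['n'],1e3*q@L['u']],1))
E
python3 - <<'E' 2>/dev/null
from h import *
for f,n in(('top0','top'),('scene0','scene'),('t2','top')): print(f); caps(dict(np.load(f'pics/{f}.npz')),n)
from bench import env
d=env.get_image('scene'); print('now'); caps(d,'scene')
E
```

```text
top0
top blue cap n 37 line x,y mm [ 62.3 -39.2]
top red cap n 22 line x,y mm [-48.3  38.1]
scene0
scene blue cap n 64 line x,y mm [ 62.4 -34. ]
scene red cap n 79 line x,y mm [-48.4  38.8]
t2
top blue cap n 38 line x,y mm [ 62.2 -39. ]
top red cap n 27 line x,y mm [-30.3  37.8]
now
scene blue cap n 63 line x,y mm [ 62.3 -33.9]
scene red cap n 87 line x,y mm [-30.1  39.4]
```

Both views agree that it rolled +18 mm for 36 mm of tip travel, so there was no slip. The remaining 30.8 mm takes two more 31 mm strokes.

Call:
send_rows([
  [0, 0, 0, 0, 1, 0, 0],
  [0, 0, 0, 0, 1, 0.4, 0],
  [0, 0, 0, 0, 1, 0.9, 0],
  [0, 0, 0, 0, 0.8, 0.9, 0],
  [0, 0, 0, 0, 0, 0.9, 0],
])

```text
time: 7.97
ee_pos: [0.5273, 0.0453, 0.0878]
orientation: [0.686, 0.727, 0.001, 0.001]
contact_force: [0.3, 0.3, 0.9]
finger_gap: 0.0006
```

Call:
send_rows([
  [0, 0, 0, 0, 0, 0.5, 0],
  [0, 0, 0, 0, 0, 0, 0],
  [0, 0, 0, 0, 0, 0, 0],
])

```text
time: 8.22
ee_pos: [0.5229, 0.0454, 0.075]
orientation: [0.686, 0.727, -0.001, -0.001]
contact_force: [0.5, 0.7, -0.2]
finger_gap: 0.0008
```

Call:
send_rows([
  [0, 0, 0, 0, 0, 0.08, 0],
  [0, 0, 0, 0, 0, 0.04, 0],
  [0, 0, 0, 0, 0, 0, 0],
])

```text
time: 8.47
ee_pos: [0.5241, 0.0455, 0.0736]
orientation: [0.686, 0.727, 0.0, 0.0]
contact_force: [-0.7, 0.8, -0.1]
finger_gap: 0.0004
```

Call:
send_rows([
  [0, 0, 0, 0, 0, 0.02, 0],
  [0, 0, 0, 0, 0, 0, 0],
  [0, 0, 0, 0, 0, 0, 0],
])

```text
time: 8.72
ee_pos: [0.524, 0.0455, 0.0727]
orientation: [0.686, 0.727, 0.0, 0.0]
contact_force: [0.3, -1.0, 0.2]
finger_gap: 0.0006
```

Call:
send_rows([
  [0, 0, 0, 0, 0, 0.03, 0],
  [0, 0, 0, 0, 0, 0, 0],
])

```text
time: 8.88
ee_pos: [0.5243, 0.0455, 0.0721]
orientation: [0.686, 0.727, 0.0, 0.0]
contact_force: [-0.3, -1.1, 2.1]
finger_gap: 0.0005
```

Call:
send_rows([
  [0, 0, 0, 0, 0, 0.02, 0],
  [0, 0, 0, 0, 0, 0, 0],
  [0, 0, 0, 0, 0, 0, 0],
])

```text
time: 9.13
ee_pos: [0.5247, 0.0455, 0.072]
orientation: [0.686, 0.727, 0.001, 0.001]
contact_force: [-0.4, 0.4, 5.5]
finger_gap: 0.0004
```

Call:
send_rows([
  [0, 0, 0, 0, 0, 0.015, 0],
  [0, 0, 0, 0, 0, 0, 0],
  [0, 0, 0, 0, 0, 0, 0],
])

```text
time: 9.38
ee_pos: [0.525, 0.0456, 0.072]
orientation: [0.686, 0.727, 0.001, 0.001]
contact_force: [-1.0, 0.3, 7.7]
finger_gap: 0.0003
```

Call:
send_rows([
  [0, 0, 0, 0, 0.06, 0, 0],
  [0, 0, 0, 0, 0.13, 0, 0],
  [0, 0, 0, 0, 0.15, 0, 0],
  [0, 0, 0, 0, 0.15, 0, 0],
  [0, 0, 0, 0, 0.15, 0, 0],
])

```text
time: 9.8
ee_pos: [0.5412, 0.0466, 0.0721]
orientation: [0.686, 0.727, 0.001, 0.001]
contact_force: [-0.4, 1.0, 7.9]
finger_gap: 0.0
```

Call:
send_rows([
  [0, 0, 0, 0, 0.15, 0, 0],
  [0, 0, 0, 0, 0.15, 0, 0],
  [0, 0, 0, 0, 0.15, 0, 0],
  [0, 0, 0, 0, 0.15, 0, 0],
  [0, 0, 0, 0, 0, 0, 0],
])

```text
time: 10.22
ee_pos: [0.5558, 0.0475, 0.0712]
orientation: [0.686, 0.727, 0.001, 0.0]
contact_force: [0.7, 2.2, 5.7]
finger_gap: 0.0007
```

Call:
send_rows([
  [0, 0, 0, 0, 0, -0.05, 0],
  [0, 0, 0, 0, 0, -0.2, 0],
  [0, 0, 0, 0, 0, -0.25, 0],
  [0, 0, 0, 0, 0, 0, 0],
  [0, 0, 0, 0, 0, 0, 0],
])

```text
time: 10.63
ee_pos: [0.555, 0.0472, 0.0838]
orientation: [0.686, 0.727, 0.0, 0.0]
contact_force: [0.3, -0.1, -0.8]
finger_gap: 0.0006
```

```bash
python3 - <<'E' 2>/dev/null
from h import *
from bench import env
for n in('scene','top'): caps(env.get_image(n),n)
E
```

```text
scene blue cap n 65 line x,y mm [ 62.5 -34.1]
scene red cap n 90 line x,y mm [-15.4  39.3]
top blue cap n 37 line x,y mm [ 62.3 -39.2]
top red hidden
```

Call:
send_rows([
  [0, 0, 0, 0, -0.33, 0, 0],
  [0, 0, 0, 0, -0.33, 0.1, 0],
  [0, 0, 0, 0, 0, 0.2, 0],
  [0, 0, 0, 0, 0, 0.1, 0],
  [0, 0, 0, 0, 0, 0, 0],
])

```text
time: 11.15
ee_pos: [0.5374, 0.0463, 0.0722]
orientation: [0.686, 0.727, -0.0, -0.001]
contact_force: [0.7, 0.5, 0.7]
finger_gap: 0.0004
```

Call:
send_rows([
  [0, 0, 0, 0, 0, 0.05, 0],
  [0, 0, 0, 0, 0, 0, 0],
  [0, 0, 0, 0, 0, 0, 0],
])

```text
time: 11.4
ee_pos: [0.5387, 0.0463, 0.0722]
orientation: [0.686, 0.727, 0.0, 0.0]
contact_force: [0.1, -0.1, 1.4]
finger_gap: 0.0004
```

Call:
send_rows([
  [0, 0, 0, 0, 0, 0.03, 0],
  [0, 0, 0, 0, 0, 0, 0],
  [0, 0, 0, 0, 0, 0, 0],
])

```text
time: 11.65
ee_pos: [0.539, 0.0464, 0.0719]
orientation: [0.686, 0.727, 0.0, 0.0]
contact_force: [0.7, 0.9, 4.4]
finger_gap: 0.0005
```

Call:
send_rows([
  [0, 0, 0, 0, 0.06, 0.005, 0],
  [0, 0, 0, 0, 0.13, 0.005, 0],
  [0, 0, 0, 0, 0.15, 0, 0],
  [0, 0, 0, 0, 0.15, 0, 0],
  [0, 0, 0, 0, 0.15, 0, 0],
])

```text
time: 12.07
ee_pos: [0.5555, 0.0474, 0.0722]
orientation: [0.686, 0.727, 0.001, 0.001]
contact_force: [-0.4, 1.0, 7.4]
finger_gap: 0.0007
```

Call:
send_rows([
  [0, 0, 0, 0, 0.15, 0, 0],
  [0, 0, 0, 0, 0.15, 0, 0],
  [0, 0, 0, 0, 0.15, 0, 0],
  [0, 0, 0, 0, 0.13, 0, 0],
  [0, 0, 0, 0, 0.03, 0, 0],
])

```text
time: 12.48
ee_pos: [0.5705, 0.0484, 0.0715]
orientation: [0.686, 0.727, 0.001, 0.0]
contact_force: [0.3, 0.9, 6.9]
finger_gap: 0.0004
```

Call:
send_rows([
  [0, 0, 0, 0, 0, 0, 0],
  [0, 0, 0, 0, 0, -0.05, 0],
  [0, 0, 0, 0, 0, -0.2, 0],
  [0, 0, 0, 0, 0, -0.25, 0],
  [0, 0, 0, 0, 0, 0, 0],
])

```text
time: 12.9
ee_pos: [0.57, 0.048, 0.0847]
orientation: [0.686, 0.727, 0.0, 0.0]
contact_force: [0.4, -0.4, 0.8]
finger_gap: 0.0008
```

```bash
python3 - <<'E' 2>/dev/null
from h import *
from bench import env
for n in('scene',): caps(env.get_image(n),n)
E
```

```text
scene blue cap n 63 line x,y mm [ 62.3 -33.9]
scene red cap n 99 line x,y mm [ 1.4 38.9]
```

Red's cap is now at about +1 mm. I lift and move over to the far side of the blue vial.

Call:
send_rows([
  [0, 0, 0, 0, 0, -0.8, 0],
  [0, 0, 0, -0.5, 0.2, -0.8, 0],
  [0, 0, 0, -1, 0.4, 0, 0],
  [0, 0, 0, -1, 0.4, 0, 0],
  [0, 0, 0, -1, 0.4, 0, 0],
])

```text
time: 13.37
ee_pos: [0.6101, -0.038, 0.1241]
orientation: [0.686, 0.728, 0.0, 0.0]
contact_force: [0.6, -0.5, 0.4]
finger_gap: 0.0007
```

Call:
send_rows([
  [0, 0, 0, -1, 0.4, 0, 0],
  [0, 0, 0, -1, 0.4, 0, 0],
  [0, 0, 0, -0.73, 0.45, 0, 0],
  [0, 0, 0, 0, 0, 0, 0],
  [0, 0, 0, 0, 0, 0, 0],
])

```text
time: 13.78
ee_pos: [0.6446, -0.1044, 0.123]
orientation: [0.687, 0.727, -0.0, -0.0]
contact_force: [-1.7, 0.7, -0.3]
finger_gap: 0.0004
```

```bash
python3 - <<'E' 2>/dev/null
from h import *
from bench import env
s=env.get_state(); print(s['time'],s['ee_pos'])
d=env.get_image('top'); caps(d,'top'); caps(env.get_image('scene'),'scene'); cv2.imwrite('pics/t3.png',cv2.resize(d['image'][110:290,200:400],None,fx=3,fy=3,interpolation=cv2.INTER_CUBIC)); np.savez('pics/t3.npz',**d)
E
```

```text
13.7833 [ 0.64463398 -0.10440619  0.12304496]
top blue cap n 15 line x,y mm [ 59.8 -42.2]
top red cap n 30 line x,y mm [ 0.1 36.9]
scene blue cap n 25 line x,y mm [ 69.5 -35.3]
scene red hidden
```

View pics/t3.png

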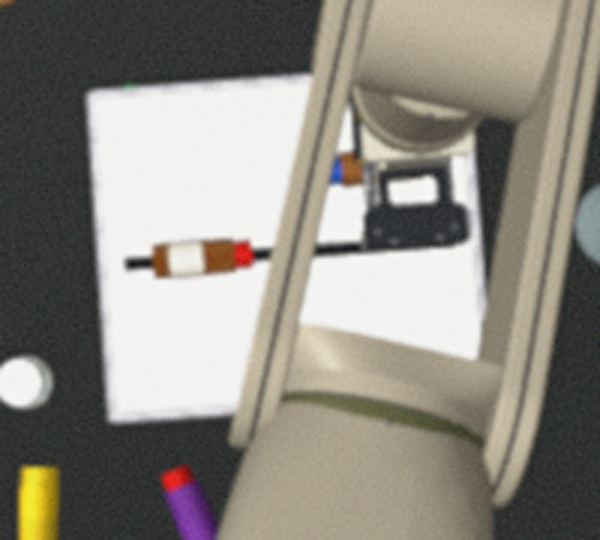

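The red vial lies centred over the line and parallel to it, at crop (205,257) with its cap at (243,254). Next comes blue: go down on its far side.

Call:
send_rows([
  [0, 0, 0, 0, 0, 0.6, 0],
  [0, 0, 0, 0, 0, 0.6, 0],
  [0, 0, 0, 0, 0, 0.5, 0],
  [0, 0, 0, 0, 0, 0.16, 0],
  [0, 0, 0, 0, 0, 0, 0],
])

```text
time: 14.3
ee_pos: [0.6432, -0.1024, 0.0751]
orientation: [0.686, 0.728, -0.001, -0.002]
contact_force: [-0.1, 0.3, 1.2]
finger_gap: 0.0006
```

Call:
send_rows([
  [0, 0, 0, 0, 0, 0.06, 0],
  [0, 0, 0, 0, 0, 0.04, 0],
  [0, 0, 0, 0, 0, 0, 0],
  [0, 0, 0, 0, 0, 0, 0],
])

```text
time: 14.63
ee_pos: [0.6452, -0.1036, 0.0753]
orientation: [0.686, 0.727, 0.0, 0.001]
contact_force: [0.6, 0.3, -0.0]
finger_gap: 0.0004
```

Call:
send_rows([
  [0, 0, 0, 0, 0, 0.02, 0],
  [0, 0, 0, 0, 0, 0, 0],
  [0, 0, 0, 0, 0, 0, 0],
])

```text
time: 14.88
ee_pos: [0.6448, -0.1035, 0.0742]
orientation: [0.686, 0.727, 0.0, 0.0]
contact_force: [-0.3, 0.4, -0.4]
finger_gap: 0.0003
```

Call:
send_rows([
  [0, 0, 0, 0, 0, 0.05, 0],
  [0, 0, 0, 0, 0, 0, 0],
  [0, 0, 0, 0, 0, 0, 0],
])

```text
time: 15.13
ee_pos: [0.6446, -0.1035, 0.0726]
orientation: [0.686, 0.727, -0.0, -0.0]
contact_force: [-0.5, 0.5, 0.7]
finger_gap: 0.0003
```

Call:
send_rows([
  [0, 0, 0, 0, 0, 0.03, 0],
  [0, 0, 0, 0, 0, 0, 0],
  [0, 0, 0, 0, 0, 0, 0],
])

```text
time: 15.38
ee_pos: [0.6446, -0.1035, 0.0719]
orientation: [0.686, 0.727, -0.0, -0.0]
contact_force: [-0.2, 0.0, -0.3]
finger_gap: 0.0005
```

Call:
send_rows([
  [0, 0, 0, 0, 0, 0.02, 0],
  [0, 0, 0, 0, 0, 0, 0],
  [0, 0, 0, 0, 0, 0, 0],
])

```text
time: 15.63
ee_pos: [0.6447, -0.1035, 0.0715]
orientation: [0.686, 0.727, -0.0, -0.0]
contact_force: [0.2, -0.5, 0.5]
finger_gap: 0.0003
```

Call:
send_rows([
  [0, 0, 0, 0, 0, 0.02, 0],
  [0, 0, 0, 0, 0, 0, 0],
  [0, 0, 0, 0, 0, 0, 0],
])

```text
time: 15.88
ee_pos: [0.6448, -0.1035, 0.0711]
orientation: [0.686, 0.727, 0.0, 0.0]
contact_force: [0.6, -0.6, 0.9]
finger_gap: 0.0006
```

Call:
send_rows([
  [0, 0, 0, 0, 0, 0.02, 0],
  [0, 0, 0, 0, 0, 0, 0],
  [0, 0, 0, 0, 0, 0, 0],
])

```text
time: 16.13
ee_pos: [0.645, -0.1035, 0.0709]
orientation: [0.686, 0.727, 0.0, 0.0]
contact_force: [0.3, 0.9, 2.8]
finger_gap: -0.0001
```

Call:
send_rows([
  [0, 0, 0, 0, 0, 0.02, 0],
  [0, 0, 0, 0, 0, 0, 0],
  [0, 0, 0, 0, -0.06, 0, 0],
  [0, 0, 0, 0, -0.12, 0, 0],
  [0, 0, 0, 0, -0.15, 0, 0],
])

```text
time: 16.55
ee_pos: [0.6379, -0.1042, 0.0717]
orientation: [0.686, 0.727, 0.001, 0.001]
contact_force: [1.8, 1.1, 11.2]
finger_gap: 0.0005
```

Call:
send_rows([
  [0, 0, 0, 0, -0.15, 0, 0],
  [0, 0, 0, 0, -0.15, 0, 0],
  [0, 0, 0, 0, -0.15, 0, 0],
  [0, 0, 0, 0, 0, 0, 0],
])

```text
time: 16.88
ee_pos: [0.6262, -0.1052, 0.0721]
orientation: [0.686, 0.727, 0.001, 0.001]
contact_force: [-0.4, 0.8, 10.3]
finger_gap: 0.0005
```

```bash
python3 - <<'E' 2>/dev/null
from h import *
from bench import env
d=env.get_image('scene');caps(d,'scene'); caps(env.get_image('top'),'top'); cv2.imwrite('pics/s4.png',cv2.resize(d['image'][170:340,160:380],None,fx=3,fy=3,interpolation=cv2.INTER_CUBIC))
E
```

```text
scene blue hidden
scene red cap n 99 line x,y mm [ 1.5 38.6]
top blue hidden
top red cap n 30 line x,y mm [-0.1 36.7]
```

View pics/s4.png

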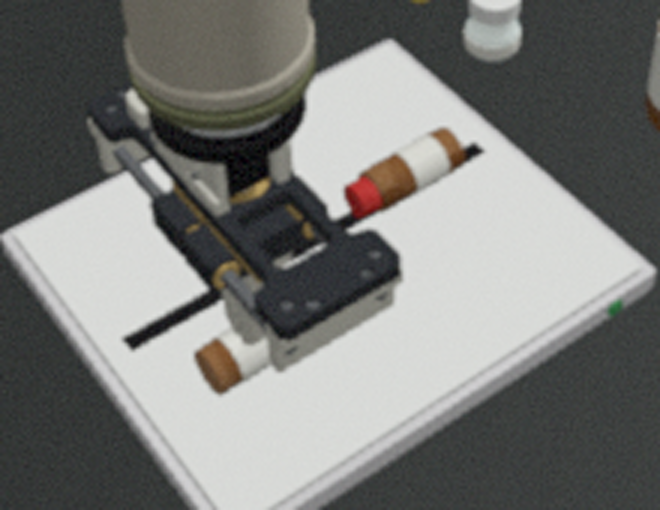

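The picture shows the blue vial's near end at crop (220,365), under the fingertip and still parallel to the line. I ease the force slightly, finish the stroke, lift, and back away to measure.

Call:
send_rows([
  [0, 0, 0, 0, -0.08, -0.02, 0],
  [0, 0, 0, 0, -0.15, -0.01, 0],
  [0, 0, 0, 0, -0.15, 0, 0],
  [0, 0, 0, 0, -0.15, 0, 0],
  [0, 0, 0, 0, -0.15, 0, 0],
])

```text
time: 17.4
ee_pos: [0.6089, -0.1065, 0.0719]
orientation: [0.686, 0.727, 0.0, 0.001]
contact_force: [-1.0, -2.7, 4.7]
finger_gap: 0.0005
```

Call:
send_rows([
  [0, 0, 0, 0, -0.12, 0, 0],
  [0, 0, 0, 0, 0, 0, 0],
  [0, 0, 0, 0, 0, -0.05, 0],
  [0, 0, 0, 0, 0, -0.2, 0],
  [0, 0, 0, 0, 0, -0.6, 0],
])

```text
time: 17.82
ee_pos: [0.6029, -0.1051, 0.0892]
orientation: [0.686, 0.727, -0.001, -0.003]
contact_force: [-0.6, -0.1, -0.6]
finger_gap: 0.0007
```

Call:
send_rows([
  [0, 0, 0, 0, -0.8, -1, 0],
  [0, 0, 0, 0, -1, -1, 0],
  [0, 0, 0, 0, -1, -1, 0],
  [0, 0, 0, 0, -1, 0, 0],
  [0, 0, 0, 0, -1, 0, 0],
])

```text
time: 18.23
ee_pos: [0.4855, -0.1129, 0.169]
orientation: [0.686, 0.727, 0.001, 0.001]
contact_force: [-0.7, 0.1, 0.5]
finger_gap: 0.0006
```

Call:
send_rows([
  [0, 0, 0, 0, -1, 0, 0],
  [0, 0, 0, 0, -0.2, 0, 0],
  [0, 0, 0, 0, 0, 0, 0],
])

```text
time: 18.48
ee_pos: [0.4544, -0.1143, 0.1669]
orientation: [0.687, 0.727, -0.0, -0.0]
contact_force: [-0.3, 0.8, -0.0]
finger_gap: 0.0004
```

```bash
python3 - <<'E' 2>/dev/null
from h import *
from bench import env
s=env.get_state(); print(s['time'],s['ee_pos'])
for n in('scene','top'):
    d=env.get_image(n);caps(d,n); np.savez(f'pics/{n}5.npz',**d)
E
```

```text
18.4833 [ 0.45436513 -0.11433344  0.16687191]
scene blue cap n 59 line x,y mm [ 42.4 -34.3]
scene red cap n 96 line x,y mm [ 1.5 38.7]
top blue cap n 37 line x,y mm [ 42.5 -39.2]
top red cap n 33 line x,y mm [ 0.5 37.1]
```

Both views agree: blue rolled 20 mm for 40 mm of tip travel. About 43.6 mm is left, so two more strokes.

Call:
send_rows([
  [0, 0, 0, 0, 1, 0, 0],
  [0, 0, 0, 0, 1, 0, 0],
  [0, 0, 0, 0, 1, 0, 0],
  [0, 0, 0, 0, 1, 0, 0],
  [0, 0, 0, 0, 1, 0.3, 0],
])

```text
time: 19.0
ee_pos: [0.5836, -0.107, 0.1605]
orientation: [0.686, 0.727, 0.001, 0.001]
contact_force: [1.0, -0.7, 1.0]
finger_gap: 0.0006
```

Call:
send_rows([
  [0, 0, 0, 0, 1, 0.6, 0],
  [0, 0, 0, 0, 0.82, 0.6, 0],
  [0, 0, 0, 0, 0, 0.8, 0],
  [0, 0, 0, 0, 0, 0.8, 0],
  [0, 0, 0, 0, 0, 0.4, 0],
])

```text
time: 19.42
ee_pos: [0.6253, -0.1037, 0.0754]
orientation: [0.686, 0.728, -0.001, -0.002]
contact_force: [-0.5, -0.6, -1.0]
finger_gap: 0.0005
```

Call:
send_rows([
  [0, 0, 0, 0, 0, 0.1, 0],
  [0, 0, 0, 0, 0, 0, 0],
  [0, 0, 0, 0, 0, 0, 0],
])

```text
time: 19.67
ee_pos: [0.6265, -0.1047, 0.078]
orientation: [0.686, 0.727, 0.0, 0.001]
contact_force: [-0.6, -0.5, 1.1]
finger_gap: 0.0003
```

Call:
send_rows([
  [0, 0, 0, 0, -0.08, 0.1, 0],
  [0, 0, 0, 0, 0, 0.08, 0],
  [0, 0, 0, 0, 0, 0.03, 0],
  [0, 0, 0, 0, 0, 0, 0],
  [0, 0, 0, 0, 0, 0, 0],
])

```text
time: 20.08
ee_pos: [0.6238, -0.1048, 0.0721]
orientation: [0.686, 0.727, 0.0, 0.0]
contact_force: [0.1, 0.2, 0.7]
finger_gap: 0.0008
```

Call:
send_rows([
  [0, 0, 0, 0, 0, 0.03, 0],
  [0, 0, 0, 0, 0, 0, 0],
  [0, 0, 0, 0, 0, 0, 0],
])

```text
time: 20.33
ee_pos: [0.624, -0.1048, 0.0713]
orientation: [0.686, 0.727, 0.0, 0.0]
contact_force: [0.7, -0.2, 1.4]
finger_gap: 0.0004
```

Call:
send_rows([
  [0, 0, 0, 0, 0, 0.02, 0],
  [0, 0, 0, 0, 0, 0, 0],
  [0, 0, 0, 0, 0, 0, 0],
])

```text
time: 20.58
ee_pos: [0.6243, -0.1048, 0.0711]
orientation: [0.686, 0.727, 0.0, 0.001]
contact_force: [0.9, 0.7, 4.7]
finger_gap: 0.0002
```

Call:
send_rows([
  [0, 0, 0, 0, -0.06, 0, 0],
  [0, 0, 0, 0, -0.12, 0, 0],
  [0, 0, 0, 0, -0.15, -0.01, 0],
  [0, 0, 0, 0, -0.15, -0.01, 0],
  [0, 0, 0, 0, -0.15, 0, 0],
])

```text
time: 21.0
ee_pos: [0.6087, -0.106, 0.0722]
orientation: [0.686, 0.727, 0.0, 0.001]
contact_force: [0.1, -0.7, 8.2]
finger_gap: 0.0005
```

Call:
send_rows([
  [0, 0, 0, 0, -0.15, 0, 0],
  [0, 0, 0, 0, -0.15, 0, 0],
  [0, 0, 0, 0, -0.15, 0, 0],
  [0, 0, 0, 0, -0.15, 0, 0],
  [0, 0, 0, 0, -0.15, 0, 0],
])

```text
time: 21.42
ee_pos: [0.5897, -0.1075, 0.072]
orientation: [0.686, 0.727, 0.0, 0.001]
contact_force: [-0.3, -3.5, 4.3]
finger_gap: 0.0007
```

Call:
send_rows([
  [0, 0, 0, 0, -0.15, 0, 0],
  [0, 0, 0, 0, -0.12, 0, 0],
  [0, 0, 0, 0, 0, 0, 0],
  [0, 0, 0, 0, 0, -0.05, 0],
  [0, 0, 0, 0, 0, -0.2, 0],
])

```text
time: 21.83
ee_pos: [0.5815, -0.1066, 0.0759]
orientation: [0.686, 0.727, -0.0, -0.001]
contact_force: [-0.6, 0.4, -0.4]
finger_gap: 0.001
```

Call:
send_rows([
  [0, 0, 0, 0, 0, -0.55, 0],
  [0, 0, 0, 0, -0.8, -1, 0],
  [0, 0, 0, 0, -1, -1, 0],
  [0, 0, 0, 0, -1, -1, 0],
  [0, 0, 0, 0, -1, 0, 0],
])

```text
time: 22.25
ee_pos: [0.4899, -0.1134, 0.1727]
orientation: [0.686, 0.728, 0.002, 0.004]
contact_force: [-0.0, 0.3, 1.1]
finger_gap: 0.0007
```

Call:
send_rows([
  [0, 0, 0, 0, -1, 0, 0],
  [0, 0, 0, 0, -0.2, 0, 0],
  [0, 0, 0, 0, 0, 0, 0],
  [0, 0, 0, 0, 0, 0, 0],
])

```text
time: 22.58
ee_pos: [0.4585, -0.1144, 0.1669]
orientation: [0.686, 0.727, 0.0, 0.001]
contact_force: [0.2, 0.0, -0.9]
finger_gap: 0.0007
```

```bash
python3 - <<'E' 2>/dev/null
from h import *
from bench import env
s=env.get_state(); print(s['time'],s['ee_pos'])
for n in('scene','top'):
    d=env.get_image(n);caps(d,n)
E
```

```text
22.5833 [ 0.45849636 -0.11441011  0.16688549]
scene blue cap n 69 line x,y mm [ 19.6 -32.8]
scene red cap n 99 line x,y mm [ 1.5 38.6]
top blue cap n 34 line x,y mm [ 21.  -39.4]
top red cap n 30 line x,y mm [-0.2 36.6]
```

```bash
cat >> h.py <<'E'
def vials(d,name='top'):
    d0=dict(np.load(f'pics/{name}0.npz')); L=measure(d0,name)['line']
    box=cv2.fillConvexPoly(np.zeros(d['image'].shape[:2],np.uint8),np.array([(233,145),(354,136),(360,237),(239,246)]),1)
    hsv=cv2.cvtColor(d['image'],cv2.COLOR_BGR2HSV); H,S,V=[hsv[...,i].astype(int) for i in range(3)]
    m=((S>110)&(V>50)&(box>0)).astype(np.uint8); m=cv2.morphologyEx(m,cv2.MORPH_CLOSE,np.ones((3,13)))
    n,l,st,ce=cv2.connectedComponentsWithStats(m)
    for i in range(1,n):
        if st[i,4]<60: continue
        f=fit(ray(d,np.argwhere(l==i)[:,::-1],.035)[:,:2]); r=f['mid']-L['mid']
        print('vial px',np.round(ce[i]),'line x,y',np.round([1e3*r@L['n'],1e3*r@L['u']],1),'rel yaw',round(f['ang']-L['ang'],3),'LxW',np.round([f['L'],f['W']],3))
E
python3 - <<'E' 2>/dev/null
from h import *
from bench import env
d=env.get_image('top'); vials(dict(np.load('pics/top0.npz'))); print(); vials(d)
cv2.imwrite('pics/t6.png',cv2.resize(d['image'][110:290,200:400],None,fx=3,fy=3,interpolation=cv2.INTER_CUBIC))
E
```

```text
vial px [316. 166.] line x,y [ 62.8 -51.6] rel yaw 0.03 LxW [0.036 0.022]
vial px [277. 215.] line x,y [-48.5  49.9] rel yaw 0.067 LxW [0.036 0.022]

vial px [317. 183.] line x,y [ 21.2 -52. ] rel yaw 0.086 LxW [0.037 0.023]
vial px [276. 195.] line x,y [-0.6 48.7] rel yaw -0.066 LxW [0.039 0.019]
```

View pics/t6.png

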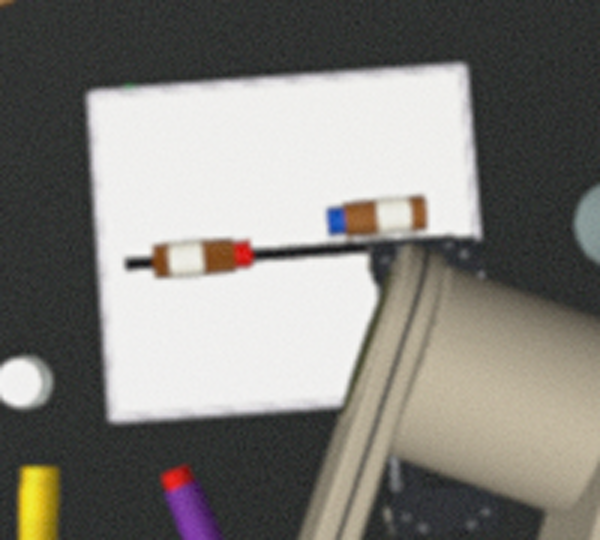

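The top crop shows blue at crop (377,216), parallel to the line within about 0.03 rad and roughly 22 mm beyond it. Red is still centred on the line. One last 44 mm stroke remains.

Call:
send_rows([
  [0, 0, 0, 0, 1, 0, 0],
  [0, 0, 0, 0, 1, 0, 0],
  [0, 0, 0, 0, 1, 0, 0],
  [0, 0, 0, 0, 1, 0, 0],
  [0, 0, 0, 0, 1, 0.5, 0],
])

```text
time: 23.15
ee_pos: [0.586, -0.1071, 0.1554]
orientation: [0.686, 0.727, 0.001, 0.002]
contact_force: [0.7, -0.0, 1.2]
finger_gap: 0.0005
```

Call:
send_rows([
  [0, 0, 0, 0, 0.83, 0.8, 0],
  [0, 0, 0, 0, 0, 0.8, 0],
  [0, 0, 0, 0, 0, 0.8, 0],
  [0, 0, 0, 0, 0, 0.5, 0],
  [0, 0, 0, 0, 0, 0.2, 0],
])

```text
time: 23.57
ee_pos: [0.6019, -0.1052, 0.0725]
orientation: [0.686, 0.727, -0.001, -0.002]
contact_force: [-0.2, 0.6, 0.1]
finger_gap: 0.0003
```

Call:
send_rows([
  [0, 0, 0, 0, 0, 0.1, 0],
  [0, 0, 0, 0, 0, 0.04, 0],
  [0, 0, 0, 0, 0, 0, 0],
  [0, 0, 0, 0, 0, 0, 0],
  [0, 0, 0, 0, 0, 0, 0],
])

```text
time: 23.98
ee_pos: [0.6041, -0.1062, 0.074]
orientation: [0.686, 0.727, 0.001, 0.001]
contact_force: [0.0, -0.9, 0.2]
finger_gap: 0.0005
```

Call:
send_rows([
  [0, 0, 0, 0, 0, 0.06, 0],
  [0, 0, 0, 0, 0, 0, 0],
  [0, 0, 0, 0, 0, 0, 0],
])

```text
time: 24.23
ee_pos: [0.6033, -0.1059, 0.0712]
orientation: [0.686, 0.727, 0.0, 0.0]
contact_force: [0.7, -0.3, 0.2]
finger_gap: 0.0004
```

Call:
send_rows([
  [0, 0, 0, 0, 0, 0.03, 0],
  [0, 0, 0, 0, 0, 0, 0],
  [0, 0, 0, 0, 0, 0, 0],
])

```text
time: 24.48
ee_pos: [0.6038, -0.106, 0.0709]
orientation: [0.686, 0.727, 0.0, 0.001]
contact_force: [1.4, -0.1, 4.0]
finger_gap: 0.0009
```

Call:
send_rows([
  [0, 0, 0, 0, 0, 0.02, 0],
  [0, 0, 0, 0, 0, 0, 0],
  [0, 0, 0, 0, 0, 0, 0],
])

```text
time: 24.73
ee_pos: [0.6042, -0.106, 0.0707]
orientation: [0.686, 0.727, 0.001, 0.001]
contact_force: [0.9, 0.5, 6.2]
finger_gap: 0.0006
```

Call:
send_rows([
  [0, 0, 0, 0, -0.06, -0.01, 0],
  [0, 0, 0, 0, -0.12, -0.01, 0],
  [0, 0, 0, 0, -0.15, -0.01, 0],
  [0, 0, 0, 0, -0.15, -0.01, 0],
  [0, 0, 0, 0, -0.15, 0, 0],
])

```text
time: 25.15
ee_pos: [0.5885, -0.1072, 0.0722]
orientation: [0.686, 0.727, 0.001, 0.001]
contact_force: [0.8, 0.4, 8.1]
finger_gap: 0.0003
```

Call:
send_rows([
  [0, 0, 0, 0, -0.15, 0, 0],
  [0, 0, 0, 0, -0.15, 0, 0],
  [0, 0, 0, 0, -0.15, 0, 0],
  [0, 0, 0, 0, -0.15, 0, 0],
  [0, 0, 0, 0, -0.15, 0, 0],
])

```text
time: 25.57
ee_pos: [0.5697, -0.1086, 0.072]
orientation: [0.686, 0.727, 0.0, 0.001]
contact_force: [0.4, -0.7, 5.7]
finger_gap: 0.0008
```

Call:
send_rows([
  [0, 0, 0, 0, -0.15, 0, 0],
  [0, 0, 0, 0, -0.15, 0, 0],
  [0, 0, 0, 0, -0.06, 0, 0],
  [0, 0, 0, 0, 0, 0, 0],
  [0, 0, 0, 0, 0, -0.05, 0],
])

```text
time: 25.98
ee_pos: [0.5594, -0.1083, 0.0715]
orientation: [0.686, 0.727, -0.0, -0.0]
contact_force: [-0.1, 0.7, 1.0]
finger_gap: 0.0008
```

Call:
send_rows([
  [0, 0, 0, 0, 0, -0.2, 0],
  [0, 0, 0, 0, 0, -0.55, 0],
  [0, 0, 0, 0, -0.3, -1, 0],
  [0, 0, 0, 0, -1, -1, 0],
  [0, 0, 0, 0, -1, -1, 0],
])

```text
time: 26.4
ee_pos: [0.5018, -0.1112, 0.1662]
orientation: [0.686, 0.728, -0.0, -0.001]
contact_force: [-0.2, -0.9, 0.9]
finger_gap: 0.0005
```

Call:
send_rows([
  [0, 0, 0, -1, -1, -1, 0],
  [0, 0, 0, -1, -1, 0, 0],
  [0, 0, 0, -1, -1, 0, 0],
  [0, 0, 0, -1, 0, 0, 0],
  [0, 0, 0, -1, 0, 0, 0],
])

```text
time: 26.82
ee_pos: [0.4347, -0.2407, 0.1902]
orientation: [0.686, 0.727, 0.0, 0.0]
contact_force: [0.3, -0.1, 0.9]
finger_gap: 0.0004
```

Call:
send_rows([
  [0, 0, 0, -1, 0, 0, 0],
  [0, 0, 0, -1, 0, 0, 0],
  [0, 0, 0, -1, 0, 0, 0],
  [0, 0, 0, -1, 0, 0, 0],
  [0, 0, 0, 0, 0, 0, 0],
])

```text
time: 27.23
ee_pos: [0.4412, -0.3431, 0.1897]
orientation: [0.687, 0.727, -0.0, 0.0]
contact_force: [0.4, -0.1, -0.0]
finger_gap: 0.0009
```

```bash
python3 - <<'E' 2>/dev/null
from h import *
from bench import env
s=env.get_state(); print(s['time'],s['ee_pos'])
for n in('scene','top'):
    d=env.get_image(n);caps(d,n)
    if n=='top': vials(d)
cv2.imwrite('pics/t7.png',cv2.resize(d['image'][110:290,160:430],None,fx=2.9,fy=2.9,interpolation=cv2.INTER_CUBIC))
E
```

```text
27.2333 [ 0.44118311 -0.34314049  0.18966336]
scene blue cap n 66 line x,y mm [  1.1 -33.8]
scene red cap n 97 line x,y mm [ 1.4 38.7]
top blue cap n 44 line x,y mm [ -0.9 -37.8]
top red cap n 30 line x,y mm [-0.2 36.6]
vial px [317. 192.] line x,y [ -0.4 -49.6] rel yaw 0.035 LxW [0.039 0.022]
vial px [276. 195.] line x,y [-0.5 48.3] rel yaw -0.05 LxW [0.039 0.02 ]
```

View pics/t7.png

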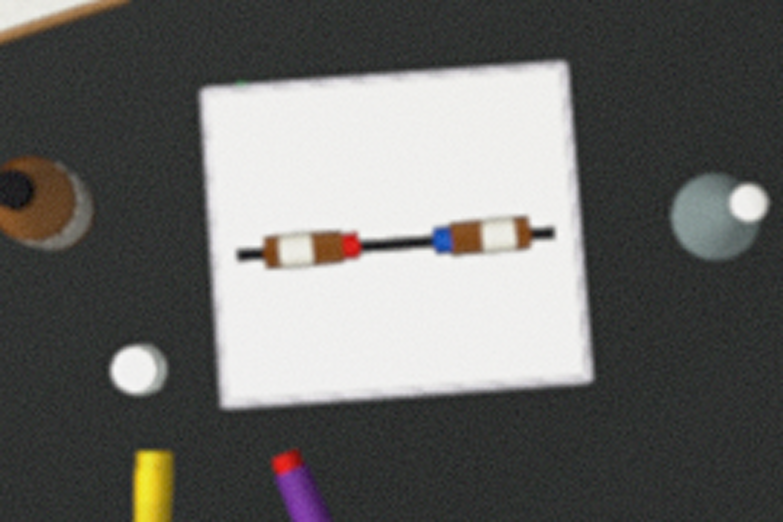

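The top crop shows both vials centred lengthwise over the line, red at crop (311,248) and blue at (482,236). The bottle, flask and jar are where they were, and the arm is clear, so I hand in.

```bash
python3 -c "
from bench import env
print(env.get_state()['dq']); print(env.hand_in())"
```

```text
[ 0.02581142 -0.02311073  0.02603215  0.0033634   0.00134239  0.00265605]
the job is handed in; nothing more can be done
None
```

I rolled both vials onto the black line, three strokes each with the closed fingertips resting on top at about 4–11 N, and handed the job in at about 27 s of the 64 s allowed.

**Rolling:** Each vial moved half the fingertip's travel on the first strokes (18 mm for 36 mm, 20 mm for 40 mm). That matches rolling without slipping.

**Final position:** The two views put the cap centres, the best-measured points, within about 1.5 mm of the line's centre line, against the 7 mm allowed. The middles are about 70 mm either side of its centre, against 95 mm allowed.

**Other objects:** The bottle, flask and jar looked unmoved in the last top picture, and the arm had backed well clear of everything.

**Where checks disagreed:**
- **Across the line:** the two views differ by up to 2 mm. The blue cap is at −0.9 mm from the top and +1.1 mm from the scene camera.
- **Along the line:** the scene camera placed the blue cap 4–5 mm differently from the top camera. This is well inside the tolerance.
- **Angle:** the final angle fit covered only the cap-side half of each vial. It gave 0.035 rad for blue and −0.05 rad for red, both under the 0.2 rad limit. In the picture both look parallel.
- **Stillness:** I did not measure vial speed. Red's cap readings stayed within about 0.7 mm over the last 14 s. Blue was only seen in the final pictures, about 1 s after release.

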